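Bring a bench variable transformer up to its set line

TASK

Power up the variable transformer on the bench: first push its long bar knob round anticlockwise (seen from above) right back to the zero stop, only then push the toggle switch over, away from the front of the case, to switch on, and then push the knob clockwise until its pointer lines up with the raised set line on the ring round the scale, without running past that line. Do it all by pushing with the fingertips: never take the knob or the toggle between the fingers. Leave everything else on the bench where it is.

Things in the scene. Friction and masses are not known exactly. Their poses are not given: they have to be found in the camera images.
- transformer: grey case with a flat black deck, fixed to the bench: 120 (x) x 165 (y) x 85 mm high (the deck); origin at the centre of its underside; x from the front (meter, outlet and terminals, facing the robot) to the back, y to the left, z up. On the deck: dial axis at (0, -22.5), toggle pivot at (-22, 60), and behind the toggle a fuse cap at (40, 62), 15 mm across, 8 mm high (mm)
- dial_axis (a point): point on the dial's upright axis at deck height
- dial (a joint): angle of the knob, rad: 0 at the anticlockwise (zero) stop, growing clockwise seen from above to 5.24 at the other stop. At value q the pointer points (2.618 - q) rad anticlockwise from the case's x axis: front left at 0. It stays where it is left; turning takes about 0.10 N m (3 to 4 N at 30 mm from the axis). It starts between 0.7 and 1.6
- dial_index (a point): tip of the knob's pointer, a thin black blade close over the scale plate, 49 mm from the dial's axis, 5 mm above the deck. A white line on top of the knob runs from its middle to the pointer's end; a steel disc is let into the other end. The scale has 51 lines 6 degrees apart, every fifth longer; the first is zero
- dial_top (a point): centre of the top of the black bar knob, on the dial's axis, 28 mm above the deck; x along the bar to the pointer's end, y across it, z up. The bar is 76 mm long (38 mm each way) and 16 mm wide, with upright flanks from 7 to 28 mm above the deck, a hub 22 mm across in the middle and a round skirt under it, 38 mm across, 8 mm high
- set_ring: black knurled ring round the scale, fixed: inner radius 51.5, outer 58, 6 mm high; origin on the dial's axis at deck height, its x axis points to the set line, the only raised rib on it, which may stand anywhere between 2.2 and 4.2 rad of knob angle
- set_mark (a point): inner end of the set line (a light metal rib 5 mm wide with a thin dark line, 7 mm above the deck, lying across the ring), 49 mm from the axis, where the pointer's tip must come
- toggle (a joint): angle of the toggle's bat, rad: 0 off (leaning 23 degrees to the front of the case), 0.8 on (leaning 23 degrees to the back). It stays where it is left; about 1.5 N at its tip moves it
- toggle_tip (a point): top of the toggle's round steel bat, 9 mm across, standing 32.5 mm from its pivot, which is 3 mm above the deck (its tip is 33 mm above the deck when leaning); z along the bat, y to the left of the case
- parts_box: flat dark grey parts box with a lid, 107x68x26 mm, to be left alone
- repair_board: green circuit board lying on the bench, 48x62x10 mm, to be left alone
- multimeter: hand multimeter, 140x80x44 mm, to be left alone
- screwdriver: screwdriver lying on the bench, 178 mm long, to be left alone
- pliers: long-nose pliers lying on the bench, 114 mm long, to be left alone
- solder_reel: small solder reel, 53x56x20 mm, to be left alone
- flux_syringe: syringe lying on the bench, 110 mm long, 18 mm thick, to be left alone
- battery: block battery, 50x27x18 mm, to be left alone

How it is judged:
By the outcome, as a careful person would: the job done as asked, in the order asked, and still so for the second after the job is handed in, with the robot touching nothing.
It also fails if it takes over 67 s, if anything falls off the work surface, if the arm or the gripper's body presses on something with over 40 N, if the wrist force passes 120 N, or if a joint passes its speed limit or range.

ROBOT

A 6-joint arm with a two-finger parallel gripper is mounted at the origin on a cart in front of the work surface, level with it; the furniture and walls round the work are solid. World frame = base frame: x ahead of the robot, y to its left, z up, the work surface at z = 0. Lengths are in mm, angles in rad, forces in N, time in s.
With the tool pointing down it reaches from about 325 to 900 mm from the base axis. Payload 6.1 kg.
Tool frame: the origin (TCP) lies between the finger pads; the fingertips stand 25 mm ahead of it and the grasp point (between the pads) lies 6 mm ahead of it; z points along the fingers, y is the line along which they close (so a half turn about z gives the same grasp; the last joint's range is limited). The gripper opens to 87 mm and grips with 3 to 60 N. Pads are 19 mm wide; open, the fingers measure 117 mm over their backs; the gripper's body (75 mm by 190 mm) begins 51 mm behind the grasp point.
Start: joints at [1.114, 0.22, 1.526, -0, 1.395, -0.126], TCP at [202.998, 591.107, 247.538] pointing down, gripper open.
Joint ranges: [-2.98, 2.98], [-0.91, 2.08], [0.09, 2.57], [-1.24, 4.39], [0.2, 2.65], [-2.68, 2.68]. Speed limits (rad/s): [2.57, 2.57, 3.01, 3.14, 3.14, 3.14].

INTERFACE

Orientations are given as a rotation vector (axis times angle).
In Python, from plant import ctrl gives the robot as it stands.
- The arm moves only by the tool servo_tool, never from a script. Its argument "rows" is a list of rows, each an object of numbers: "dx", "dy", "dz": the shift along the tool's x, y, z scaled (see below); "roll": the turn about the tool's z scaled (see below); "grip": the gripper's target within -1 to 1 (fully open at 1, half-way at 0, shut at -1). A call has 1 to 12 rows; each row is the pose to reach, as a shift and turn from the pose commanded when the call began, along the tool's axes at that moment; what a row does not reach only later rows make up. The controller multiplies each number of a shift by 12 cm and each number of a turn by 30 degrees. A row lasts 1/10 s, in which the tool goes at most 50 mm and 8.59 degrees, less where a joint would pass 70% of its speed; a pose out of reach is approached as far as the arm can. A call with a number of a shift or a turn outside -1 to 1 is refused whole. A call with a gripper value outside its range is refused whole. The fingers move at their own pace and stop on an object; "newtons" is the grip in N (left out, the last holds). Time passes only in rows, so rows that repeat a pose let the fingers close. It gives the time, the measured TCP pose, the force, the opening and the grip force at its end, in the units of the state.
- ctrl.read_state(): the state, without advancing time (a new reading comes with each control period).
- ctrl.camera(name): name is "side" or "top" or "wrist"; returns a dict with "frame" (400x640x3 uint8, red, green, blue), "fx", "fy", "cx", "cy" (pixels), "k1" (the pictures are not rectified: a ray, as slopes to the right and down, at radius r is drawn at 1 + k1 r^2 times it, then the intrinsics apply), "T" (4x4, takes a point from camera to world coordinates). Camera axes: x right, y up, looking along -z (the intrinsics and any distortion apply to the point x, -y, -z); pixel columns grow to the right and rows downward; lengths in mm; the calibration is good to about 2 mm. A picture is of the moment at which its call begins. There is no depth.
- ctrl.sign_off(): hands the job in; it is judged then, once.
The state is a dict: "time_s": time; "q": joint angles; "joint_velocities": joint speeds; "tau": joint torques, N m; "tcp_pos": TCP position; "eef_rot": TCP orientation; "force": force on the tool from outside, world axes, zero at the start; "ft_torque": the same for the moment, N m; "opening": opening from 0.0 (shut) to 1.0 (fully open); "finger_force": force on a finger pad.
Only numpy, scipy, OpenCV 4.12 (cv2) and the standard library are available. Lean on these libraries where they do the work, as an engineer would, in place of code of your own. Each camera call takes 0.05 s, during which the arm holds its last target. There are 200 camera calls.

## Working session

There is one attempt and no reset: what is moved stays moved. The work goes in short steps, Python scripts to look and compute and a tool call to move; the robot and the scene stay as the last step left them, time stands still between calls to the robot, and variables do not carry over. Pictures are saved under pics/ and viewed, at most 10 in all, crops included, and the job is handed in when it is done.

Besides the shell and the picture viewer there is one more tool, called after "Call:" by a JSON object that holds its "op" and its "data", one argument or row to a line. servo_tool: Moves the arm, as the interface text tells. Its arguments: {"type":"object","properties":{"rows":{"type":"array"},"newtons":{"type":"number"}},"required":["rows"]}

```bash
mkdir -p pics
cat > h.py <<'E'
import numpy as np, cv2, pickle
from scipy.spatial.transform import Rotation as R
def load(n): return pickle.load(open(f'pics/{n}.pkl','rb'))
def snap(cam,n):
    from plant import ctrl
    c=ctrl.camera(cam); pickle.dump(c,open(f'pics/{n}.pkl','wb'))
    cv2.imwrite(f'pics/{n}.png',c['frame'][:,:,::-1]); return c
def ray(c,u,v):
    a=np.array([(u-c['cx'])/c['fx'],(v-c['cy'])/c['fy']]); s=a.copy()
    for _ in range(20): s=a/(1+c['k1']*(s@s))
    T=np.array(c['T']); return T[:3,3],T[:3,:3]@np.array([s[0],-s[1],-1])
def atz(c,u,v,z):
    o,d=ray(c,u,v); return o+d*(z-o[2])/d[2]
def proj(c,p):
    T=np.array(c['T']); q=(np.atleast_2d(p)-T[:3,3])@T[:3,:3]
    s=np.c_[q[:,0]/-q[:,2],-q[:,1]/-q[:,2]]; s=s*(1+c['k1']*(s**2).sum(1))[:,None]
    return s*[c['fx'],c['fy']]+[c['cx'],c['cy']]
E
python3 - <<'E'
from h import *
from plant import ctrl
a=snap('top','t0');b=snap('side','s0')
for c in(a,b):print(c['fx'],c['k1'],np.round(c['T'],2).tolist())
s=ctrl.read_state();print(s)
cv2.imwrite('pics/both.png',np.vstack([a['frame'],b['frame']])[:,:,::-1][:, :])
E
```

```text
449.41243205022727 0.006350062261539737 [[0.05, 0.98, -0.2, 206.23], [-1.0, 0.04, -0.01, 225.71], [-0.0, 0.2, 0.98, 1203.01], [0.0, 0.0, 0.0, 1.0]]
471.88107300724283 -0.10404215952813303 [[-0.87, 0.21, -0.45, -94.36], [-0.49, -0.37, 0.78, 1134.65], [-0.0, 0.9, 0.43, 606.36], [0.0, 0.0, 0.0, 1.0]]
{'time_s': 0.1, 'q': array([ 1.11388043e+00,  2.21136651e-01,  1.52749809e+00, -2.01949813e-05,
        1.39468281e+00, -1.26098878e-01]), 'joint_velocities': array([-0.00014682, -0.00046193, -0.00200027, -0.00097036,  0.00163507,
        0.00133084]), 'tau': array([-4.12415420e-05, -4.95949173e+01, -3.88518226e+01,  7.01107085e-02,
        5.16401546e-02, -3.93048094e-05]), 'tcp_pos': array([202.79183013, 590.64586196, 246.55244287]), 'eef_rot': array([-5.17195631e-01, -3.09824328e+00,  2.60372496e-03]), 'force': array([-0.11747067,  0.34513854,  0.23901139]), 'ft_torque': array([ 0.01583542, -0.03937235, -0.01834925]), 'finger_force': 0.0, 'opening': 0.9977506484519151}
```

View pics/t0.png

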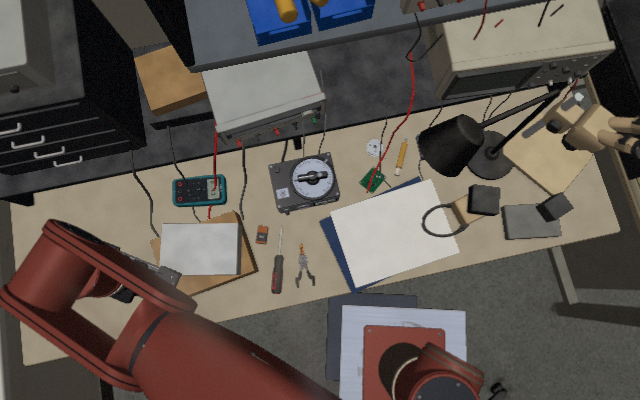

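View pics/s0.png

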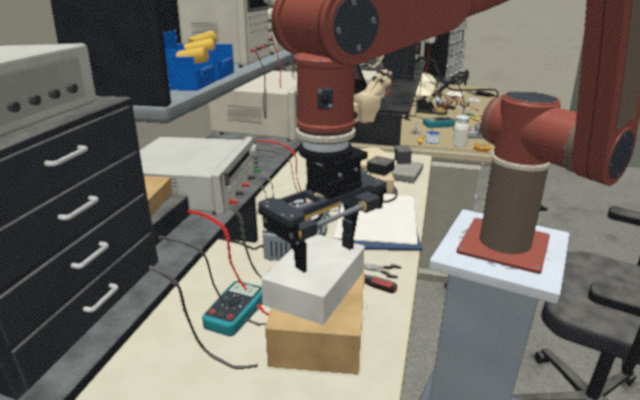

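The top view shows the transformer at about (307,182) with its knob at (313,178). The arm hangs over a white box on a wooden one, to the left. I'll enlarge the transformer next.

Run:
```python
from h import *
c=load('t0')
f=c['frame'][145:220,260:350,::-1]
cv2.imwrite('pics/t0c.png',cv2.resize(f,None,fx=8,fy=8,interpolation=cv2.INTER_CUBIC))
print(atz(c,313.5,178,85),atz(c,307,182,85))
```

```text
[463.14451497 248.98003548  85.        ] [451.95393616 265.02895094  85.        ]
```

View pics/t0c.png

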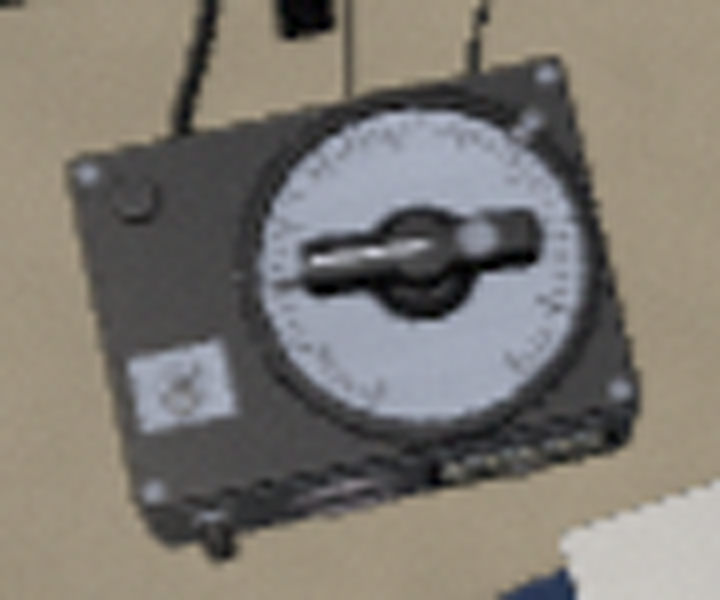

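The crop shows the deck screws at (88,175), (547,75), (620,388) and (153,492). The dial is centred near (423,264) with the pointer tip at (280,283). The set rib is at (530,125), back right. The toggle is on its plate near (185,385) and the fuse cap at (137,198).

Run:
```python
from h import *
c=load('t0')
P=lambda x,y,z:atz(c,260+(x+.5)/8-.5,145+(y+.5)/8-.5,z)
bl,br,fr,fl=[P(*p,86)for p in[(88,175),(547,75),(620,388),(153,492)]]
C=(bl+br+fr+fl)/4; ey=(bl+fl-br-fr)/2; ex=(bl+br-fl-fr)/2
y1=np.arctan2(-ey[0],ey[1]);y2=np.arctan2(ex[1],ex[0])
print(C,np.linalg.norm(ex),np.linalg.norm(ey),y1,y2)
yaw=(y1*ey@ey+y2*ex@ex)/(ex@ex+ey@ey);Rz=R.from_euler('z',yaw).as_matrix()
A=C+Rz@[0,-22.5,0];print('axis',A,P(423,264,86),'yaw',yaw,'toggle',C+Rz@[-22,60,0],'fuse',C+Rz@[40,62,0],P(137,198,93))
for n,p in(('set',P(530,125,92)),('ptr',P(280,283,90)),('toggle',P(185,375,115))):
  d=Rz.T@(p-A);print(n,p,np.hypot(*d[:2]),2.618-np.arctan2(d[1],d[0]),d)
from plant import ctrl
s=ctrl.read_state();M=R.from_rotvec(s['eef_rot']).as_matrix();print(np.round(M,3))
```

```text
[457.38511802 273.94339675  86.        ] 105.29699051042384 150.96491366756067 0.2675638840985663 0.26199311394009395
axis [463.29415887 252.23318634  86.        ] [463.93569587 251.72041268  86.        ] yaw 0.26574069728290567 toggle [420.39991447 326.05956237  86.        ] fuse [479.69835731 344.27204918  86.        ] [479.72465686 343.45738066  93.        ]
set [509.62373222 219.59499419  92.        ] 56.67169446879712 3.49746610149249 [ 36.13175002 -43.6597938    6.        ]
ptr [454.78282426 296.66746104  90.        ] 45.242099700542795 1.1236879565734639 [ 3.45693685 45.10983455  4.        ]
toggle [418.81579832 322.74611442 115.        ] 83.36904451710575 0.7501972547403721 [-24.39870196  79.71888689  29.        ]
[[-0.946  0.325 -0.001]
 [ 0.325  0.946 -0.002]
 [ 0.    -0.002 -1.   ]]
```

Call:
{"op": "servo_tool", "data": {
  "rows": [
    {"dz": -0.35, "grip": -1},
    {"dx": -0.3, "dy": -0.15, "dz": -0.35, "grip": -1},
    {"dx": -0.6, "dy": -0.3, "dz": -0.35, "grip": -1},
    {"dx": -0.9, "dy": -0.5, "dz": -0.35, "grip": -1},
    {"dx": -0.9, "dy": -0.5, "dz": -0.35, "grip": -1},
    {"dx": -0.9, "dy": -0.5, "dz": -0.35, "grip": -1}
  ],
  "newtons": 10
}}

```text
invalid input
```

Call:
{"op": "servo_tool", "data": {
  "rows": [
    {"dx": -0.35, "dy": -0.2, "grip": -1},
    {"dx": -0.7, "dy": -0.4, "grip": -1},
    {"dx": -1.0, "dy": -0.5, "grip": -1},
    {"dx": -1.0, "dy": -0.5, "grip": -1},
    {"dx": -1.0, "dy": -0.5, "grip": -1}
  ]
}}

```text
invalid input
```

Call:
{"op": "servo_tool", "data": {
  "rows": [
    {"dx": -0.35, "dy": -0.2, "grip": -1},
    {"dx": -0.7, "dy": -0.4, "grip": -1},
    {"dx": -1.0, "dy": -0.5, "grip": -1},
    {"dx": -1.0, "dy": -0.5, "grip": -1},
    {"dx": -1.0, "dy": -0.5, "grip": -1}
  ]
}}

```text
invalid input
```

Call:
{"op": "servo_tool", "data": {
  "rows": [
    {"dx": 0.0, "dy": 0.0, "dz": -0.35, "roll": 0.0, "grip": -1.0},
    {"dx": -0.3, "dy": -0.15, "dz": -0.35, "roll": 0.0, "grip": -1.0},
    {"dx": -0.6, "dy": -0.3, "dz": -0.35, "roll": 0.0, "grip": -1.0},
    {"dx": -0.9, "dy": -0.5, "dz": -0.35, "roll": 0.0, "grip": -1.0},
    {"dx": -0.9, "dy": -0.5, "dz": -0.35, "roll": 0.0, "grip": -1.0}
  ],
  "newtons": 10
}}

```text
time_s: 0.6
tcp_pos: [288.4, 495.9, 289.1]
eef_rot: [0.524, 3.096, -0.003]
force: [0.5, 0.7, 0.7]
opening: 0.631
finger_force: 0.0
```

Call:
{"op": "servo_tool", "data": {
  "rows": [
    {"dx": -0.35, "dy": -0.18, "dz": 0.0, "roll": 0.0, "grip": -1.0},
    {"dx": -0.7, "dy": -0.35, "dz": 0.0, "roll": 0.0, "grip": -1.0},
    {"dx": -1.0, "dy": -0.5, "dz": 0.0, "roll": 0.0, "grip": -1.0}
  ]
}}

```text
time_s: 0.9
tcp_pos: [380.3, 402.6, 289.2]
eef_rot: [-0.516, -3.099, 0.001]
force: [0.8, 0.4, 0.6]
opening: 0.357
finger_force: 0.0
```

Call:
{"op": "servo_tool", "data": {
  "rows": [
    {"dx": -0.35, "dy": -0.18, "dz": 0.0, "roll": 0.0, "grip": -1.0},
    {"dx": -0.7, "dy": -0.35, "dz": 0.2, "roll": 0.0, "grip": -1.0},
    {"dx": -1.0, "dy": -0.5, "dz": 0.5, "roll": 0.0, "grip": -1.0},
    {"dx": -1.0, "dy": -0.5, "dz": 0.8, "roll": 0.0, "grip": -1.0},
    {"dx": -1.0, "dy": -0.5, "dz": 0.8, "roll": 0.0, "grip": -1.0},
    {"dx": -1.0, "dy": -0.5, "dz": 0.8, "roll": 0.0, "grip": -1.0}
  ]
}}

```text
time_s: 1.5
tcp_pos: [472.8, 308.2, 193.1]
eef_rot: [-0.517, -3.096, 0.002]
force: [0.2, 0.7, 0.7]
opening: 0.006
finger_force: 0.0
```

```bash
cat > plan.py <<'E'
from h import *
from plant import ctrl
A=np.array([463.5,252.]);YAW=.266
s=ctrl.read_state();M=R.from_rotvec(s['eef_rot']).as_matrix();p=s['tcp_pos']
def units(w): return np.round(M.T@(np.array(w)-p)/120,3)
def push(q,side,r,gap=0):
    # side -1: tool on clockwise side of the pointer end (pushes anticlockwise)
    a=2.618-q+YAW;u=np.array([np.cos(a),np.sin(a)]);n=side*np.array([-u[1],u[0]])
    s_=9.5*abs(n@M[:2,0])+15*abs(n@M[:2,1])
    return A+r*u+(8+s_+gap)*n
def show(q,side,r,z,gap=0):
    w=[*push(q,side,r,gap),z];print(q,np.round(w,1),units(w))
E
python3 - <<'E'
from plan import *
print(p,s['force'],s['opening'],s['time_s'])
show(1.12,-1,28,160,10)
show(1.12,-1,28,123,10)
c=snap('wrist','w0')
E
```

```text
[472.7554963  308.15251067 193.14062508] [0.21790286 0.74994483 0.70863661] 0.005823540467475926 1.5
1.12 [491.2 286.  160. ] [-0.206 -0.125  0.276]
1.12 [491.2 286.  123. ] [-0.207 -0.124  0.584]
```

View pics/w0.png

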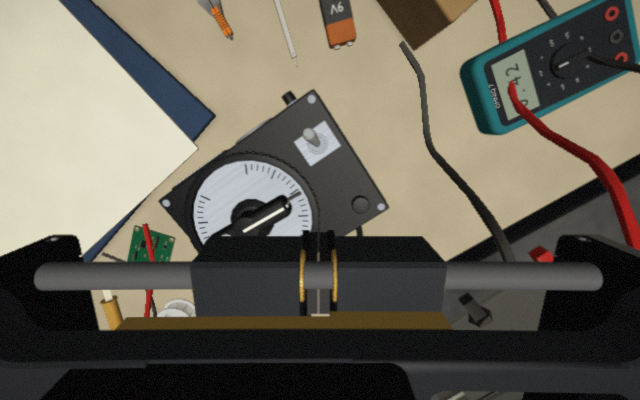

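The wrist view shows deck screws at (311,97), (381,207) and (167,203), the pointer tip at (298,194) and the toggle tip at (309,134). The fingers are shut. I'll check these against my pose estimate.

Run:
```python
from plan import *
c=load('w0');Rz=R.from_euler('z',YAW).as_matrix()
for n,d in dict(fl=(-52.6,98,86),bl=(52.6,98,86),fr=(-52.6,-53,86),fuse=(40,84.5,93),tog=(-34.7,82.5,118)).items():
    w=np.r_[A,0]+Rz@np.array(d,float);print(n,proj(c,w))
a=2.618-1.12+YAW;print('ptr',proj(c,[*(A+49*np.array([np.cos(a),np.sin(a)])),90]),'hub',proj(c,[*A,113]))
```

```text
fl [[313.5607715   99.53100068]]
bl [[382.41265459 206.35987009]]
fr [[168.06958117 203.52051144]]
fuse [[362.51180412 205.41162496]]
tog [[308.96482276 132.02458113]]
ptr [[302.87023867 192.69702026]] hub [[247.63227354 229.90346129]]
```

Call:
{"op": "servo_tool", "data": {
  "rows": [
    {"dx": -0.21, "dy": -0.12, "dz": 0.28, "roll": 0.0, "grip": -1.0},
    {"dx": -0.21, "dy": -0.12, "dz": 0.45, "roll": 0.0, "grip": -1.0},
    {"dx": -0.21, "dy": -0.12, "dz": 0.57, "roll": 0.0, "grip": -1.0},
    {"dx": -0.21, "dy": -0.12, "dz": 0.57, "roll": 0.0, "grip": -1.0}
  ]
}}

```text
time_s: 1.95
tcp_pos: [491.9, 286.8, 124.8]
eef_rot: [-0.515, -3.098, 0.001]
force: [-0.6, -0.8, -1.1]
opening: 0.003
finger_force: 0.0
```

Run:
```python
from plan import *
print(p,s['force'])
for q in(1.12,.95,.8,.65,.5,.35,.25,.15,.08):show(q,-1,28,123.5)
```

```text
[491.92360432 286.84373019 124.84429637] [-0.60293378 -0.84086375 -1.13568215]
1.12 [481.4 284.  123.5] [ 0.075 -0.051  0.011]
0.95 [476.8 287.  123.5] [ 0.12  -0.039  0.011]
0.8 [472.  288.9 123.5] [ 0.163 -0.037  0.011]
0.65 [466.6 289.9 123.5] [ 0.208 -0.044  0.011]
0.5 [460.7 289.8 123.5] [ 0.254 -0.061  0.012]
0.35 [454.8 288.5 123.5] [ 0.297 -0.087  0.012]
0.25 [450.9 287.  123.5] [ 0.324 -0.11   0.012]
0.15 [447.2 284.9 123.5] [ 0.347 -0.136  0.012]
0.08 [444.7 283.  123.5] [ 0.362 -0.157  0.012]
```

Call:
{"op": "servo_tool", "data": {
  "rows": [
    {"dx": 0.04, "dy": -0.05, "dz": 0.01, "roll": 0.0, "grip": -1.0},
    {"dx": 0.075, "dy": -0.05, "dz": 0.01, "roll": 0.0, "grip": -1.0},
    {"dx": 0.1, "dy": -0.045, "dz": 0.01, "roll": 0.0, "grip": -1.0},
    {"dx": 0.12, "dy": -0.04, "dz": 0.01, "roll": 0.0, "grip": -1.0},
    {"dx": 0.14, "dy": -0.038, "dz": 0.01, "roll": 0.0, "grip": -1.0},
    {"dx": 0.163, "dy": -0.037, "dz": 0.01, "roll": 0.0, "grip": -1.0},
    {"dx": 0.185, "dy": -0.04, "dz": 0.01, "roll": 0.0, "grip": -1.0},
    {"dx": 0.208, "dy": -0.044, "dz": 0.01, "roll": 0.0, "grip": -1.0},
    {"dx": 0.23, "dy": -0.052, "dz": 0.01, "roll": 0.0, "grip": -1.0},
    {"dx": 0.254, "dy": -0.061, "dz": 0.01, "roll": 0.0, "grip": -1.0}
  ]
}}

```text
time_s: 2.95
tcp_pos: [461.4, 289.1, 123.9]
eef_rot: [-0.517, -3.099, -0.0]
force: [3.7, 0.8, 0.7]
opening: 0.003
finger_force: 1.4
```

Run:
```python
from plan import *
print(p,s['force'])
for q in(.5,.42,.35,.3,.25,.2,.15,.1,.05,0,-.05,-.1):show(q,-1,28,123.5)
```

```text
[461.40169633 289.10577194 123.89356111] [3.69067368 0.84235926 0.74230141]
0.5 [460.7 289.8 123.5] [0.007 0.004 0.003]
0.42 [457.6 289.3 123.5] [ 0.031 -0.009  0.003]
0.35 [454.8 288.5 123.5] [ 0.05  -0.022  0.003]
0.3 [452.8 287.8 123.5] [ 0.064 -0.033  0.003]
0.25 [450.9 287.  123.5] [ 0.077 -0.045  0.003]
0.2 [449.  286.  123.5] [ 0.089 -0.058  0.003]
0.15 [447.2 284.8 123.5] [ 0.101 -0.072  0.003]
0.1 [445.4 283.6 123.5] [ 0.111 -0.087  0.003]
0.05 [443.8 282.6 123.5] [ 0.121 -0.099  0.003]
0 [442.5 282.  123.5] [ 0.13  -0.107  0.003]
-0.05 [441.1 281.3 123.5] [ 0.139 -0.117  0.003]
-0.1 [439.7 280.5 123.5] [ 0.148 -0.127  0.003]
```

Call:
{"op": "servo_tool", "data": {
  "rows": [
    {"dx": 0.03, "dy": -0.009, "dz": 0.0, "roll": 0.0, "grip": -1.0},
    {"dx": 0.05, "dy": -0.022, "dz": 0.0, "roll": 0.0, "grip": -1.0},
    {"dx": 0.064, "dy": -0.033, "dz": 0.0, "roll": 0.0, "grip": -1.0},
    {"dx": 0.077, "dy": -0.045, "dz": 0.0, "roll": 0.0, "grip": -1.0},
    {"dx": 0.089, "dy": -0.058, "dz": 0.0, "roll": 0.0, "grip": -1.0},
    {"dx": 0.101, "dy": -0.072, "dz": 0.0, "roll": 0.0, "grip": -1.0},
    {"dx": 0.111, "dy": -0.087, "dz": 0.0, "roll": 0.0, "grip": -1.0},
    {"dx": 0.121, "dy": -0.099, "dz": 0.0, "roll": 0.0, "grip": -1.0},
    {"dx": 0.121, "dy": -0.099, "dz": 0.0, "roll": 0.0, "grip": -1.0}
  ]
}}

```text
time_s: 3.85
tcp_pos: [443.7, 282.3, 123.9]
eef_rot: [-0.517, -3.098, 0.0]
force: [0.9, 1.0, 0.2]
opening: 0.005
finger_force: 0.7
```

Call:
{"op": "servo_tool", "data": {
  "rows": [
    {"dx": 0.005, "dy": -0.006, "dz": 0.0, "roll": 0.0, "grip": -1.0},
    {"dx": 0.009, "dy": -0.012, "dz": 0.0, "roll": 0.0, "grip": -1.0},
    {"dx": 0.009, "dy": -0.012, "dz": 0.0, "roll": 0.0, "grip": -1.0}
  ]
}}

```text
time_s: 4.15
tcp_pos: [442.5, 281.4, 124.0]
eef_rot: [-0.517, -3.099, 0.0]
force: [2.1, 0.6, -0.1]
opening: 0.001
finger_force: 0.9
```

Call:
{"op": "servo_tool", "data": {
  "rows": [
    {"dx": 0.005, "dy": -0.006, "dz": 0.0, "roll": 0.0, "grip": -1.0},
    {"dx": 0.005, "dy": -0.012, "dz": 0.0, "roll": 0.0, "grip": -1.0},
    {"dx": 0.005, "dy": -0.012, "dz": 0.0, "roll": 0.0, "grip": -1.0}
  ]
}}

```text
time_s: 4.45
tcp_pos: [441.3, 280.3, 123.9]
eef_rot: [-0.517, -3.098, -0.0]
force: [0.7, 2.4, 1.3]
opening: 0.005
finger_force: 1.1
```

Still no stop. I'll go in small steps along the normal and watch the force.

Call:
{"op": "servo_tool", "data": {
  "rows": [
    {"dx": 0.0, "dy": -0.008, "dz": 0.0, "roll": 0.0, "grip": -1.0},
    {"dx": 0.0, "dy": -0.016, "dz": 0.0, "roll": 0.0, "grip": -1.0},
    {"dx": 0.0, "dy": -0.016, "dz": 0.0, "roll": 0.0, "grip": -1.0}
  ]
}}

```text
time_s: 4.75
tcp_pos: [440.4, 278.6, 123.9]
eef_rot: [-0.517, -3.098, -0.0]
force: [-0.9, 3.4, 1.0]
opening: 0.003
finger_force: 1.5
```

Call:
{"op": "servo_tool", "data": {
  "rows": [
    {"dx": 0.0, "dy": -0.008, "dz": 0.0, "roll": 0.0, "grip": -1.0},
    {"dx": 0.0, "dy": -0.016, "dz": 0.0, "roll": 0.0, "grip": -1.0},
    {"dx": 0.0, "dy": -0.016, "dz": 0.0, "roll": 0.0, "grip": -1.0}
  ]
}}

```text
time_s: 5.05
tcp_pos: [439.8, 276.9, 123.8]
eef_rot: [-0.517, -3.098, -0.001]
force: [-1.5, 5.4, 1.1]
opening: 0.004
finger_force: 2.1
```

Run:
```python
from plan import *
print(p,s['force'])
for q in(.05,0,-.05,-.1):show(q,-1,28,123.5)
snap('top','t1');c=snap('wrist','w1')
cv2.imwrite('pics/w1b.png',c['frame'][:,:,::-1])
```

```text
[439.77126432 276.89642155 123.7692387 ] [-1.46639398  5.37243156  1.06869411]
0.05 [443.8 282.6 123.5] [-0.017  0.056  0.002]
0 [442.4 282.  123.5] [-0.007  0.048  0.002]
-0.05 [441.1 281.3 123.5] [0.002 0.038 0.002]
-0.1 [439.7 280.5 123.5] [0.01  0.028 0.002]
```

View pics/w1.png

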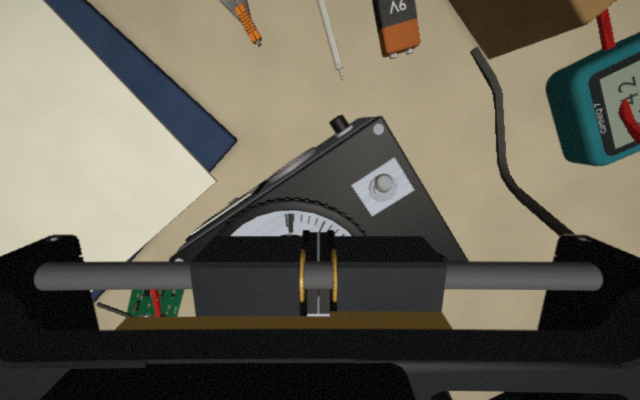

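The pointer tip shows at about (291,213), with the scale lines beginning there. I'll compute its angle.

Run:
```python
from plan import *
c=load('w1');f=c['frame'][190:250,230:350,::-1]
cv2.imwrite('pics/w1c.png',cv2.resize(f,None,fx=6,fy=6,interpolation=cv2.INTER_CUBIC))
Rz=R.from_euler('z',YAW).as_matrix()
for q in(-.1,-.05,0,.05,.1,.2,.3):
  a=2.618-q+YAW;print(q,proj(c,[*(A+49*np.array([np.cos(a),np.sin(a)])),90])[0])
print('fl',proj(c,np.r_[A,0]+Rz@[-52.6,98,86]))
```

```text
-0.1 [279.5046362  215.30359913]
-0.05 [283.46870429 214.74383526]
0 [287.46612769 214.37395565]
0.05 [291.48487129 214.19524457]
0.1 [295.51281155 214.20831143]
0.2 [303.54767213 214.80882583]
0.3 [311.47402074 216.16684956]
fl [[381.55476047 130.1855266 ]]
```

View pics/w1c.png

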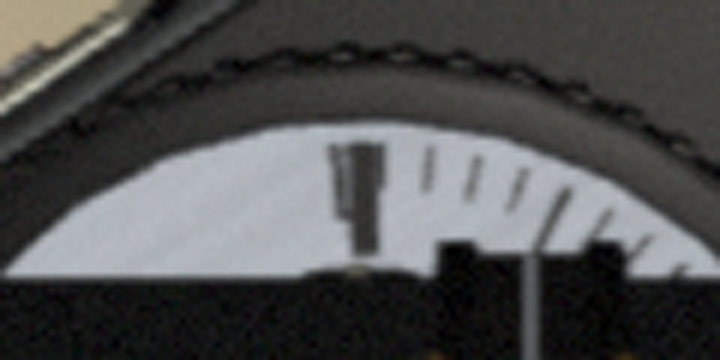

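The pointer centre is about 0.6 of a division right of the zero line, so q is about 0.06. I'll keep pushing.

Call:
{"op": "servo_tool", "data": {
  "rows": [
    {"dx": 0.0, "dy": -0.008, "dz": 0.0, "roll": 0.0, "grip": -1.0},
    {"dx": 0.0, "dy": -0.016, "dz": 0.0, "roll": 0.0, "grip": -1.0},
    {"dx": 0.0, "dy": -0.016, "dz": 0.0, "roll": 0.0, "grip": -1.0}
  ]
}}

```text
time_s: 5.45
tcp_pos: [438.9, 275.6, 123.8]
eef_rot: [-0.517, -3.097, -0.002]
force: [-2.9, 6.7, 0.1]
opening: 0.011
finger_force: 3.2
```

Call:
{"op": "servo_tool", "data": {
  "rows": [
    {"dx": 0.0, "dy": -0.008, "dz": 0.0, "roll": 0.0, "grip": -1.0},
    {"dx": 0.0, "dy": -0.016, "dz": 0.0, "roll": 0.0, "grip": -1.0},
    {"dx": 0.0, "dy": -0.016, "dz": 0.0, "roll": 0.0, "grip": -1.0}
  ]
}}

```text
time_s: 5.75
tcp_pos: [438.9, 275.3, 123.9]
eef_rot: [-0.517, -3.098, -0.008]
force: [-0.6, 13.2, -2.3]
opening: 0.003
finger_force: 6.6
```

Call:
{"op": "servo_tool", "data": {
  "rows": [
    {"dx": 0.0, "dy": -0.008, "dz": 0.0, "roll": 0.0, "grip": -1.0},
    {"dx": 0.0, "dy": -0.016, "dz": 0.0, "roll": 0.0, "grip": -1.0},
    {"dx": 0.0, "dy": -0.016, "dz": 0.0, "roll": 0.0, "grip": -1.0}
  ]
}}

```text
time_s: 6.05
tcp_pos: [438.8, 275.0, 124.1]
eef_rot: [0.517, 3.098, 0.013]
force: [2.7, 20.2, -7.3]
opening: 0.008
finger_force: 10.1
```

```bash
sed -i 's/15\*abs/9*abs/' plan.py
python3 - <<'E'
from h import *
c=snap('wrist','w2');f=c['frame'][190:250,230:350,::-1]
cv2.imwrite('pics/w2c.png',cv2.resize(f,None,fx=6,fy=6,interpolation=cv2.INTER_CUBIC))
E
```

```text
(no output)
```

View pics/w2c.png

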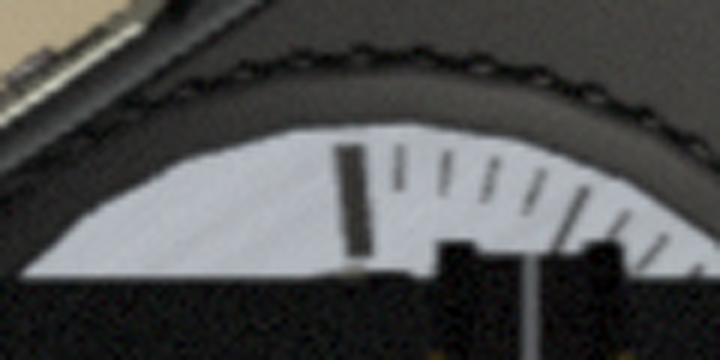

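Call:
{"op": "servo_tool", "data": {
  "rows": [
    {"dx": 0.0, "dy": 0.04, "dz": 0.0, "roll": 0.0, "grip": -1.0},
    {"dx": 0.0, "dy": 0.12, "dz": 0.0, "roll": 0.0, "grip": -1.0},
    {"dx": 0.0, "dy": 0.14, "dz": -0.3, "roll": 0.0, "grip": -1.0},
    {"dx": 0.0, "dy": 0.14, "dz": -0.35, "roll": -0.28, "grip": -1.0},
    {"dx": 0.0, "dy": 0.14, "dz": -0.35, "roll": -0.56, "grip": -1.0},
    {"dx": 0.0, "dy": 0.14, "dz": -0.35, "roll": -0.84, "grip": -1.0},
    {"dx": 0.0, "dy": 0.14, "dz": -0.35, "roll": -1.0, "grip": -1.0},
    {"dx": 0.0, "dy": 0.14, "dz": -0.35, "roll": -1.0, "grip": -1.0}
  ]
}}

```text
time_s: 6.9
tcp_pos: [443.9, 286.6, 165.6]
eef_rot: [0.303, -3.126, 0.002]
force: [0.1, 0.4, 0.2]
opening: 0.003
finger_force: 0.0
```

```bash
cat >> plan.py <<'E'
Rz=R.from_euler('z',YAW).as_matrix();TP=A+Rz[:2,:2]@[-22,82.5]
def tog(x,y,z):
    w=[*(TP+Rz[:2,:2]@[x,y]),z];print(x,np.round(w,1),units(w))
E
python3 - <<'E'
from plan import *
print(p,s['force'],s['time_s'],np.round(M,2).tolist())
tog(-38,0,165);tog(-38,0,128)
E
```

```text
[443.94395368 286.6293587  165.62995383] [0.13078408 0.41265454 0.199547  ] 6.9 [[-0.98, -0.19, -0.0], [-0.19, 0.98, -0.0], [0.0, -0.0, -1.0]]
-38 [383.9 315.8 165. ] [0.444 0.335 0.005]
-38 [383.9 315.8 128. ] [0.444 0.335 0.313]
```

The pointer now covers the zero line, with lines 1 to 5 showing to its right, so the knob is at the zero stop. Next is the toggle.

Call:
{"op": "servo_tool", "data": {
  "rows": [
    {"dx": 0.2, "dy": 0.15, "dz": 0.0, "roll": -0.15, "grip": -1.0},
    {"dx": 0.42, "dy": 0.33, "dz": 0.0, "roll": -0.15, "grip": -1.0},
    {"dx": 0.47, "dy": 0.335, "dz": 0.15, "roll": -0.15, "grip": -1.0},
    {"dx": 0.47, "dy": 0.335, "dz": 0.31, "roll": -0.15, "grip": -1.0},
    {"dx": 0.47, "dy": 0.335, "dz": 0.31, "roll": -0.15, "grip": -1.0}
  ]
}}

```text
time_s: 7.4
tcp_pos: [378.8, 314.6, 126.2]
eef_rot: [0.422, -3.108, 0.004]
force: [-0.6, -0.1, -0.5]
opening: 0.008
finger_force: 0.0
```

Run:
```python
from plan import *
print(p,s['force'],s['time_s'],np.round(M,2).tolist())
for x in(-30,-26,-18,-11,-8,-5):tog(x,0,128)
c=snap('wrist','w3')
```

```text
[378.79839559 314.62145525 126.15813391] [-0.62282494 -0.11607915 -0.46743014] 7.4 [[-0.96, -0.27, -0.0], [-0.27, 0.96, -0.0], [0.01, -0.0, -1.0]]
-30 [391.6 317.9 128. ] [-0.11  -0.002 -0.016]
-26 [395.5 319.  128. ] [-0.144 -0.002 -0.016]
-18 [403.2 321.1 128. ] [-0.21  -0.002 -0.016]
-11 [410.  322.9 128. ] [-0.269 -0.003 -0.017]
-8 [412.9 323.7 128. ] [-0.294 -0.003 -0.017]
-5 [415.8 324.5 128. ] [-0.319 -0.003 -0.017]
```

View pics/w3.png

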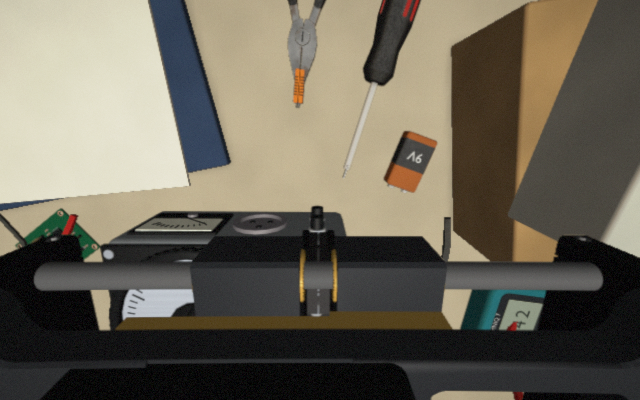

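The view shows the front of the case with the fingers in front of it, and the toggle hidden behind them. I'll push it over now.

Call:
{"op": "servo_tool", "data": {
  "rows": [
    {"dx": -0.05, "dy": 0.0, "dz": -0.02, "roll": 0.0, "grip": -1.0},
    {"dx": -0.1, "dy": 0.0, "dz": -0.02, "roll": 0.0, "grip": -1.0},
    {"dx": -0.13, "dy": 0.0, "dz": -0.02, "roll": 0.0, "grip": -1.0},
    {"dx": -0.16, "dy": 0.0, "dz": -0.02, "roll": 0.0, "grip": -1.0},
    {"dx": -0.19, "dy": 0.0, "dz": -0.02, "roll": 0.0, "grip": -1.0},
    {"dx": -0.22, "dy": 0.0, "dz": -0.02, "roll": 0.0, "grip": -1.0},
    {"dx": -0.25, "dy": 0.0, "dz": -0.02, "roll": 0.0, "grip": -1.0},
    {"dx": -0.26, "dy": 0.0, "dz": -0.02, "roll": 0.0, "grip": -1.0},
    {"dx": -0.26, "dy": 0.0, "dz": -0.02, "roll": 0.0, "grip": -1.0}
  ]
}}

```text
time_s: 8.35
tcp_pos: [411.1, 324.2, 131.1]
eef_rot: [-0.425, 3.113, 0.0]
force: [-0.1, -0.4, 0.9]
opening: 0.003
finger_force: 0.4
```

Call:
{"op": "servo_tool", "data": {
  "rows": [
    {"dx": -0.01, "dy": 0.0, "dz": 0.0, "roll": 0.0, "grip": -1.0},
    {"dx": -0.025, "dy": 0.0, "dz": 0.0, "roll": 0.0, "grip": -1.0},
    {"dx": -0.025, "dy": 0.0, "dz": 0.0, "roll": 0.0, "grip": -1.0}
  ]
}}

```text
time_s: 8.65
tcp_pos: [413.8, 324.9, 131.0]
eef_rot: [0.425, -3.113, 0.0]
force: [-1.3, -1.2, 0.0]
opening: 0.005
finger_force: 0.7
```

Call:
{"op": "servo_tool", "data": {
  "rows": [
    {"dx": -0.01, "dy": 0.0, "dz": 0.0, "roll": 0.0, "grip": -1.0},
    {"dx": -0.025, "dy": 0.0, "dz": 0.0, "roll": 0.0, "grip": -1.0},
    {"dx": -0.025, "dy": 0.0, "dz": 0.0, "roll": 0.0, "grip": -1.0}
  ]
}}

```text
time_s: 8.95
tcp_pos: [415.3, 325.3, 130.6]
eef_rot: [0.424, -3.109, 0.001]
force: [-5.5, -1.8, 2.8]
opening: 0.002
finger_force: 3.6
```

Call:
{"op": "servo_tool", "data": {
  "rows": [
    {"dx": -0.015, "dy": 0.0, "dz": 0.0, "roll": 0.0, "grip": -1.0},
    {"dx": -0.03, "dy": 0.0, "dz": 0.0, "roll": 0.0, "grip": -1.0},
    {"dx": -0.03, "dy": 0.0, "dz": 0.0, "roll": 0.0, "grip": -1.0}
  ]
}}

```text
time_s: 9.25
tcp_pos: [416.1, 325.6, 130.3]
eef_rot: [0.424, -3.103, 0.004]
force: [-16.2, -5.1, 11.9]
opening: 0.006
finger_force: 9.9
```

Call:
{"op": "servo_tool", "data": {
  "rows": [
    {"dx": 0.1, "dy": 0.0, "dz": 0.0, "roll": 0.0, "grip": -1.0},
    {"dx": 0.3, "dy": 0.0, "dz": 0.0, "roll": 0.0, "grip": -1.0},
    {"dx": 0.3, "dy": -0.1, "dz": -0.3, "roll": 0.0, "grip": -1.0},
    {"dx": 0.3, "dy": -0.3, "dz": -0.35, "roll": 0.28, "grip": -1.0},
    {"dx": 0.3, "dy": -0.5, "dz": -0.35, "roll": 0.56, "grip": -1.0},
    {"dx": 0.3, "dy": -0.6, "dz": -0.35, "roll": 0.84, "grip": -1.0},
    {"dx": 0.3, "dy": -0.6, "dz": -0.35, "roll": 1.0, "grip": -1.0},
    {"dx": 0.3, "dy": -0.6, "dz": -0.35, "roll": 1.0, "grip": -1.0}
  ]
}}

```text
time_s: 10.05
tcp_pos: [405.4, 247.5, 173.6]
eef_rot: [0.397, 3.114, 0.002]
force: [0.2, 0.5, -0.0]
opening: 0.008
finger_force: 0.0
```

Run:
```python
from plan import *
print(p,s['force'],s['time_s'],np.round(M,2).tolist())
show(0,1,24,165,12);show(0,1,24,124,12)
t=snap('top','t4');c=snap('wrist','w4')
f=cv2.resize(t['frame'][145:220,260:350],(480,400),interpolation=cv2.INTER_CUBIC)
g=cv2.resize(c['frame'][100:300,230:390],(320,400))
cv2.imwrite('pics/w4c.png',np.hstack([f,g])[:,:,::-1])
```

```text
[405.39282755 247.48108684 173.55224067] [ 0.16171211  0.54287768 -0.04940097] 10.05 [[-0.97, 0.25, 0.0], [0.25, 0.97, 0.0], [-0.0, 0.0, -1.0]]
0 [432.9 230.  165. ] [-0.258 -0.083  0.072]
0 [432.9 230.  124. ] [-0.258 -0.084  0.413]
```

View pics/w4c.png

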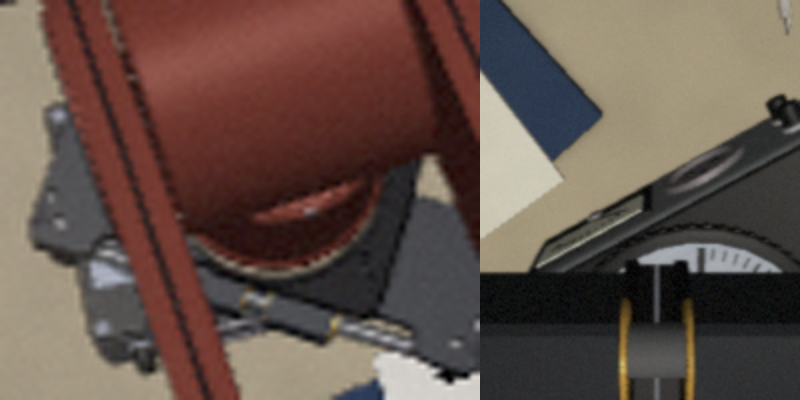

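The toggle met its stop at 16 N. The top camera is blocked by the arm, and the knob's pointer is still at zero. Now for the clockwise push.

Call:
{"op": "servo_tool", "data": {
  "rows": [
    {"dx": -0.258, "dy": -0.09, "dz": 0.07, "roll": 0.0, "grip": -1.0},
    {"dx": -0.258, "dy": -0.09, "dz": 0.3, "roll": 0.0, "grip": -1.0},
    {"dx": -0.258, "dy": -0.09, "dz": 0.415, "roll": 0.0, "grip": -1.0},
    {"dx": -0.258, "dy": -0.09, "dz": 0.415, "roll": 0.0, "grip": -1.0}
  ]
}}

```text
time_s: 10.55
tcp_pos: [429.8, 229.1, 120.7]
eef_rot: [-0.392, -3.112, 0.004]
force: [0.0, 0.1, 0.7]
opening: 0.008
finger_force: 0.0
```

Run:
```python
from plan import *
print(p,s['force'],s['time_s'])
for q in np.arange(0,3.4,.12):show(round(q,2),1,25,124)
```

```text
[429.7625933 229.1075753 120.7466342] [0.02296205 0.09218962 0.73175714] 10.55
0.0 [435.  241.9 124. ] [-0.016  0.114 -0.028]
0.12 [433.6 244.4 124. ] [ 0.001  0.131 -0.027]
0.24 [432.4 247.2 124. ] [ 0.016  0.151 -0.027]
0.36 [431.6 250.3 124. ] [ 0.029  0.175 -0.027]
0.48 [431.3 253.7 124. ] [ 0.039  0.202 -0.028]
0.6 [431.4 257.3 124. ] [ 0.045  0.231 -0.028]
0.72 [432.1 261.  124. ] [ 0.047  0.262 -0.028]
0.84 [433.3 264.6 124. ] [ 0.045  0.294 -0.028]
0.96 [435.2 268.2 124. ] [ 0.037  0.327 -0.028]
1.08 [437.7 271.6 124. ] [ 0.024  0.359 -0.028]
1.2 [440.7 274.6 124. ] [ 0.006  0.39  -0.028]
1.32 [444.3 277.1 124. ] [-0.018  0.418 -0.028]
1.44 [448.3 279.1 124. ] [-0.046  0.442 -0.029]
1.56 [452.6 280.5 124. ] [-0.078  0.462 -0.029]
1.68 [455.2 282.  124. ] [-0.096  0.479 -0.029]
1.8 [458.1 283.1 124. ] [-0.117  0.495 -0.029]
1.92 [461.3 284.  124. ] [-0.141  0.508 -0.029]
2.04 [464.7 284.3 124. ] [-0.168  0.518 -0.029]
2.16 [468.4 284.2 124. ] [-0.198  0.525 -0.03 ]
2.28 [472.1 283.5 124. ] [-0.229  0.527 -0.03 ]
2.4 [475.8 282.3 124. ] [-0.262  0.524 -0.03 ]
2.52 [479.4 280.4 124. ] [-0.295  0.516 -0.03 ]
2.64 [482.8 277.9 124. ] [-0.327  0.503 -0.03 ]
2.76 [485.9 274.8 124. ] [-0.358  0.485 -0.03 ]
2.88 [488.4 271.2 124. ] [-0.386  0.461 -0.03 ]
3.0 [490.4 267.2 124. ] [-0.411  0.433 -0.03 ]
3.12 [491.8 262.8 124. ] [-0.431  0.4   -0.03 ]
3.24 [493.2 260.1 124. ] [-0.448  0.381 -0.03 ]
3.36 [494.4 257.3 124. ] [-0.463  0.361 -0.03 ]
```

Call:
{"op": "servo_tool", "data": {
  "rows": [
    {"dx": -0.016, "dy": 0.09, "dz": -0.028, "roll": 0.0, "grip": -1.0},
    {"dx": 0.0, "dy": 0.131, "dz": -0.028, "roll": 0.0, "grip": -1.0},
    {"dx": 0.016, "dy": 0.151, "dz": -0.028, "roll": 0.0, "grip": -1.0},
    {"dx": 0.029, "dy": 0.175, "dz": -0.028, "roll": 0.0, "grip": -1.0},
    {"dx": 0.039, "dy": 0.202, "dz": -0.028, "roll": 0.0, "grip": -1.0},
    {"dx": 0.045, "dy": 0.231, "dz": -0.028, "roll": 0.0, "grip": -1.0},
    {"dx": 0.047, "dy": 0.262, "dz": -0.028, "roll": 0.0, "grip": -1.0},
    {"dx": 0.045, "dy": 0.294, "dz": -0.028, "roll": 0.0, "grip": -1.0},
    {"dx": 0.037, "dy": 0.327, "dz": -0.028, "roll": 0.0, "grip": -1.0},
    {"dx": 0.024, "dy": 0.359, "dz": -0.028, "roll": 0.0, "grip": -1.0},
    {"dx": 0.006, "dy": 0.39, "dz": -0.028, "roll": 0.0, "grip": -1.0},
    {"dx": -0.018, "dy": 0.418, "dz": -0.028, "roll": 0.0, "grip": -1.0}
  ]
}}

```text
time_s: 11.75
tcp_pos: [446.7, 278.2, 127.1]
eef_rot: [-0.394, -3.117, -0.0]
force: [-3.6, -2.3, 0.1]
opening: 0.005
finger_force: 1.6
```

Run:
```python
from plan import *
print(p,s['force'],s['time_s'])
for q in np.arange(1.32,3.1,.15):show(round(q,2),1,25,124)
```

```text
[446.67977606 278.22050814 127.07581217] [-3.63133445 -2.27551238  0.09482104] 11.75
1.32 [444.3 277.1 124. ] [ 0.017 -0.014  0.026]
1.47 [449.3 279.6 124. ] [-0.019  0.016  0.026]
1.62 [453.9 281.3 124. ] [-0.052  0.04   0.026]
1.77 [457.4 282.9 124. ] [-0.076  0.06   0.026]
1.92 [461.3 284.  124. ] [-0.106  0.077  0.026]
2.07 [465.6 284.4 124. ] [-0.14   0.089  0.026]
2.22 [470.2 284.  124. ] [-0.178  0.095  0.026]
2.37 [474.9 282.6 124. ] [-0.219  0.094  0.026]
2.52 [479.4 280.4 124. ] [-0.26   0.085  0.026]
2.67 [483.6 277.2 124. ] [-0.3    0.068  0.026]
2.82 [487.2 273.1 124. ] [-0.338  0.042  0.026]
2.97 [490.  268.2 124. ] [-0.37   0.009  0.026]
```

Call:
{"op": "servo_tool", "data": {
  "rows": [
    {"dx": -0.019, "dy": 0.016, "dz": 0.02, "roll": 0.0, "grip": -1.0},
    {"dx": -0.052, "dy": 0.04, "dz": 0.02, "roll": 0.0, "grip": -1.0},
    {"dx": -0.076, "dy": 0.06, "dz": 0.02, "roll": 0.0, "grip": -1.0},
    {"dx": -0.106, "dy": 0.077, "dz": 0.02, "roll": 0.0, "grip": -1.0},
    {"dx": -0.14, "dy": 0.089, "dz": 0.02, "roll": 0.0, "grip": -1.0},
    {"dx": -0.178, "dy": 0.095, "dz": 0.02, "roll": 0.0, "grip": -1.0},
    {"dx": -0.219, "dy": 0.094, "dz": 0.02, "roll": 0.0, "grip": -1.0},
    {"dx": -0.26, "dy": 0.085, "dz": 0.02, "roll": 0.0, "grip": -1.0},
    {"dx": -0.3, "dy": 0.068, "dz": 0.02, "roll": 0.0, "grip": -1.0},
    {"dx": -0.338, "dy": 0.042, "dz": 0.02, "roll": 0.0, "grip": -1.0},
    {"dx": -0.37, "dy": 0.009, "dz": 0.02, "roll": 0.0, "grip": -1.0},
    {"dx": -0.37, "dy": 0.009, "dz": 0.02, "roll": 0.0, "grip": -1.0}
  ]
}}

```text
time_s: 12.95
tcp_pos: [490.9, 266.9, 124.6]
eef_rot: [0.396, 3.115, 0.0]
force: [-0.1, 0.7, -1.3]
opening: 0.005
finger_force: 0.5
```

Run:
```python
from plan import *
print(p,s['force'],s['time_s'])
for q in (2.97,3.1,3.2,3.3,3.4):show(round(q,2),1,25,124)
c=snap('wrist','w5')
def cse(d): return np.round(proj(c,np.r_[A,0]+Rz@np.array(d,float))[0])
print('axis',cse([0,0,113]))
for q in(2.8,3,3.2,3.5):
  a=2.618-q;print(q,cse([49*np.cos(a),49*np.sin(a),90]))
# where would the dial appear if the tool were shifted back by 70 and up 60
for sh in([70,0,60],[90,0,90],[110,0,60]):
  d=dict(c);T=np.array(c['T']).copy();T[:3,3]+=sh;c2=c;c=dict(c,T=T);print(sh,cse([0,0,113]),cse([46,-34,92]),cse([36,-43,92]));c=c2
```

```text
[490.94729881 266.85426166 124.60927048] [-0.07649371  0.68991271 -1.25975091] 12.95
2.97 [490.  268.2 124. ] [0.011 0.009 0.005]
3.1 [491.6 263.6 124. ] [-0.012 -0.025  0.005]
3.2 [492.7 260.9 124. ] [-0.027 -0.044  0.005]
3.3 [493.8 258.7 124. ] [-0.04  -0.059  0.005]
3.4 [494.7 256.3 124. ] [-0.052 -0.077  0.005]
axis [279. 219.]
2.8 [311. 275.]
3 [297. 278.]
3.2 [282. 279.]
3.5 [259. 275.]
[70, 0, 60] [261.  93.] [261. 172.] [244. 167.]
[90, 0, 90] [260.  69.] [261. 144.] [245. 139.]
[110, 0, 60] [242.  27.] [245. 121.] [227. 115.]
```

Call:
{"op": "servo_tool", "data": {
  "rows": [
    {"dx": 0.0, "dy": 0.08, "dz": 0.0, "roll": 0.0, "grip": -1.0},
    {"dx": 0.0, "dy": 0.1, "dz": -0.2, "roll": 0.0, "grip": -1.0},
    {"dx": -0.2, "dy": 0.1, "dz": -0.5, "roll": 0.0, "grip": -1.0},
    {"dx": -0.3, "dy": 0.1, "dz": -0.7, "roll": 0.0, "grip": -1.0},
    {"dx": -0.3, "dy": 0.1, "dz": -0.7, "roll": 0.0, "grip": -1.0},
    {"dx": -0.3, "dy": 0.1, "dz": -0.7, "roll": 0.0, "grip": -1.0}
  ]
}}

```text
time_s: 13.6
tcp_pos: [528.1, 270.5, 208.4]
eef_rot: [0.395, 3.115, 0.001]
force: [-0.8, 0.2, 0.2]
opening: -0.0
finger_force: 0.0
```

```bash
cat >> plan.py <<'E'
def cse(c,d): return proj(c,np.r_[A,0]+np.array(d,float)@Rz.T)
def rect(c,z,n):
    # case-frame rectified picture at height z, 5 px/mm, axis at centre, case x up, y left
    g=(np.arange(720)-359.5)/6
    Y,X=np.meshgrid(-g,-g);m=cse(c,np.c_[X.ravel(),Y.ravel(),np.full(X.size,z)]).astype(np.float32).reshape(720,720,2)
    return cv2.remap(c['frame'],m[...,0],m[...,1],cv2.INTER_CUBIC)
E
python3 - <<'E'
from plan import *
print(p,s['force'],s['time_s'])
c=snap('wrist','w6')
print(cse(c,[[0,0,113],[36,-43,92],[0,0,86],[-34.7,82.5,118],[-9.3,82.5,118],[52.6,-53,86],[-52.6,-53,86],[52.6,98,86],[-52.6,98,86]]).round(1).tolist())
g=cv2.cvtColor(c['frame'],cv2.COLOR_RGB2GRAY)
# polar profiles: r=46..49 at z=90 (pointer), r=52..57 at z=92 (rib)
qs=np.arange(2.6,3.9,.02)
def prof(rs,z):
    a=2.618-qs;o=[]
    for r in rs:
        m=cse(c,np.c_[r*np.cos(a),r*np.sin(a),np.full(len(a),z)]).astype(np.float32)[:,None]
        o.append(cv2.remap(g,m,None,cv2.INTER_LINEAR)[:,0])
    return np.mean(o,0)
P1=prof([41,43,45],90);P2=prof([53,54,55,56],92)
for i in range(0,len(qs)):print('%.2f:%d/%d'%(qs[i],P1[i],P2[i]),end=' ')
f=c['frame']
cv2.imwrite('pics/w6.png',f[:,:,::-1])
E
```

```text
[528.14221753 270.45255092 208.42955805] [-0.81746336  0.17067818  0.19709329] 13.6
[[275.0, 140.7], [258.6, 199.3], [279.4, 138.5], [349.0, 36.0], [365.8, 70.9], [260.4, 217.8], [192.5, 114.5], [409.0, 135.1], [351.7, 13.2]]
2.60:207/80 2.62:174/81 2.64:156/79 2.66:185/71 2.68:211/71 2.70:213/79 2.72:204/84 2.74:177/77 2.76:185/71 2.78:208/62 2.80:213/60 2.82:208/56 2.84:186/54 2.86:178/51 2.88:201/48 2.90:212/49 2.92:210/48 2.94:194/47 2.96:154/47 2.98:115/46 3.00:82/47 3.02:70/46 3.04:86/45 3.06:116/45 3.08:165/46 3.10:203/45 3.12:203/45 3.14:181/44 3.16:142/44 3.18:125/41 3.20:146/43 3.22:165/45 3.24:170/44 3.26:159/43 3.28:149/44 3.30:178/43 3.32:209/44 3.34:214/45 3.36:209/44 3.38:187/43 3.40:186/43 3.42:207/42 3.44:214/42 3.46:211/50 3.48:193/114 3.50:179/187 3.52:199/155 3.54:210/129 3.56:209/174 3.58:197/121 3.60:181/53 3.62:190/42 3.64:208/41 3.66:208/42 3.68:193/42 3.70:144/41 3.72:154/43 3.74:192/43 3.76:208/40 3.78:204/41 3.80:186/42 3.82:184/41 3.84:203/41 3.86:206/41 3.88:205/42
```

The profile puts the pointer at 3.02 and the rib's dark line at 3.535, both in raw frame angle. I'll go back down and push most of the way.

Run:
```python
from plan import *
show(2.97,1,25,160,12);show(2.97,1,25,124,12)
for q in(2.97,3.1,3.2,3.3,3.38):show(q,1,25,124)
```

```text
2.97 [491.  280.2 160. ] [0.312 0.006 0.394]
2.97 [491.  280.2 124. ] [0.312 0.006 0.694]
2.97 [490.  268.2 124. ] [ 0.295 -0.093  0.694]
3.1 [491.6 263.6 124. ] [ 0.272 -0.127  0.694]
3.2 [492.7 260.9 124. ] [ 0.258 -0.146  0.694]
3.3 [493.8 258.8 124. ] [ 0.245 -0.161  0.694]
3.38 [494.5 256.8 124. ] [ 0.235 -0.175  0.694]
```

Call:
{"op": "servo_tool", "data": {
  "rows": [
    {"dx": 0.31, "dy": 0.02, "dz": 0.25, "roll": 0.0, "grip": -1.0},
    {"dx": 0.31, "dy": 0.02, "dz": 0.5, "roll": 0.0, "grip": -1.0},
    {"dx": 0.31, "dy": 0.02, "dz": 0.7, "roll": 0.0, "grip": -1.0},
    {"dx": 0.31, "dy": 0.02, "dz": 0.69, "roll": 0.0, "grip": -1.0},
    {"dx": 0.295, "dy": -0.05, "dz": 0.69, "roll": 0.0, "grip": -1.0},
    {"dx": 0.295, "dy": -0.09, "dz": 0.69, "roll": 0.0, "grip": -1.0},
    {"dx": 0.283, "dy": -0.11, "dz": 0.69, "roll": 0.0, "grip": -1.0},
    {"dx": 0.272, "dy": -0.127, "dz": 0.69, "roll": 0.0, "grip": -1.0},
    {"dx": 0.258, "dy": -0.146, "dz": 0.69, "roll": 0.0, "grip": -1.0},
    {"dx": 0.245, "dy": -0.161, "dz": 0.69, "roll": 0.0, "grip": -1.0},
    {"dx": 0.235, "dy": -0.175, "dz": 0.69, "roll": 0.0, "grip": -1.0},
    {"dx": 0.235, "dy": -0.175, "dz": 0.69, "roll": 0.0, "grip": -1.0}
  ]
}}

```text
time_s: 14.85
tcp_pos: [495.5, 257.3, 125.9]
eef_rot: [0.396, 3.116, 0.002]
force: [-0.7, 4.5, 1.0]
opening: 0.008
finger_force: 1.9
```

```bash
cat >> plan.py <<'E'
def gap(c):
    g=cv2.cvtColor(c['frame'],cv2.COLOR_RGB2GRAY).astype(np.float32);qs=np.arange(2.9,3.8,.005);a=2.618-qs
    def prof(rs,z): return np.mean([cv2.remap(g,cse(c,np.c_[r*np.cos(a),r*np.sin(a),np.full(len(a),z)]).astype(np.float32)[:,None],None,cv2.INTER_LINEAR)[:,0] for r in rs],0)
    P1=prof([42,43,44,45,46],90);P2=prof([52,53,54,55,56],92)
    k=P1<110;k2=P2>100
    print('ptr',qs[k].mean(),qs[k][[0,-1]],'rib',qs[k2].mean(),qs[k2][[0,-1]])
    return qs,P1,P2
E
python3 -c "
from plan import *
print(p,s['force'],s['time_s'])
print('calib w6');gap(load('w6'))
snap('wrist','w7');gap(load('w7'))"
```

```text
[495.5476468  257.31402142 125.93742218] [-0.7210991   4.49117111  1.02184004] 14.85
calib w6
ptr 3.017499999999997 [2.99  3.045] rib 3.532499999999986 [3.48  3.585]
ptr 3.3577167630057696 [2.9   3.795] rib 3.019999999999998 [2.91 3.13]
```

Call:
{"op": "servo_tool", "data": {
  "rows": [
    {"dx": 0.0, "dy": 0.08, "dz": 0.0, "roll": 0.0, "grip": -1.0},
    {"dx": 0.0, "dy": 0.12, "dz": -0.2, "roll": 0.0, "grip": -1.0},
    {"dx": -0.2, "dy": 0.15, "dz": -0.5, "roll": 0.0, "grip": -1.0},
    {"dx": -0.3, "dy": 0.15, "dz": -0.7, "roll": 0.0, "grip": -1.0},
    {"dx": -0.3, "dy": 0.15, "dz": -0.7, "roll": 0.0, "grip": -1.0},
    {"dx": -0.3, "dy": 0.15, "dz": -0.7, "roll": 0.0, "grip": -1.0}
  ]
}}

```text
time_s: 15.5
tcp_pos: [535.2, 265.3, 209.6]
eef_rot: [0.396, 3.115, -0.0]
force: [0.7, 0.8, -0.7]
opening: 0.007
finger_force: 0.0
```

```bash
python3 -c "
from plan import *
c=snap('wrist','w8');print(p,s['time_s'])
qs,a,b=gap(c)
print([(round(q,2),int(x),int(y)) for q,x,y in list(zip(qs,a,b))[70:150:2]])
f=c['frame'][20:240,180:420,::-1]
x,y=cse(c,[30,-35,91])[0].astype(int);z=c['frame'][y-30:y+30,x-30:x+30,::-1]
cv2.imwrite('pics/w8c.png',np.hstack([cv2.resize(f,(400,367),interpolation=3),cv2.resize(z,(367,367),interpolation=2)]));print(x,y)
"
```

```text
[535.20679478 265.29917798 209.5776495 ] 15.5
ptr 3.314999999999991 [3.29 3.34] rib 3.532499999999986 [3.48  3.585]
[(np.float64(3.25), 204, 48), (np.float64(3.26), 193, 48), (np.float64(3.27), 170, 48), (np.float64(3.28), 141, 47), (np.float64(3.29), 107, 47), (np.float64(3.3), 80, 48), (np.float64(3.31), 72, 47), (np.float64(3.32), 71, 45), (np.float64(3.33), 81, 46), (np.float64(3.34), 100, 46), (np.float64(3.35), 131, 46), (np.float64(3.36), 158, 47), (np.float64(3.37), 174, 47), (np.float64(3.38), 181, 47), (np.float64(3.39), 184, 47), (np.float64(3.4), 188, 46), (np.float64(3.41), 200, 46), (np.float64(3.42), 206, 45), (np.float64(3.43), 204, 45), (np.float64(3.44), 199, 43), (np.float64(3.45), 193, 45), (np.float64(3.46), 186, 54), (np.float64(3.47), 177, 79), (np.float64(3.48), 162, 121), (np.float64(3.49), 150, 164), (np.float64(3.5), 148, 190), (np.float64(3.51), 158, 183), (np.float64(3.52), 174, 155), (np.float64(3.53), 187, 125), (np.float64(3.54), 193, 132), (np.float64(3.55), 195, 162), (np.float64(3.56), 197, 180), (np.float64(3.57), 195, 167), (np.float64(3.58), 187, 127), (np.float64(3.59), 177, 80), (np.float64(3.6), 169, 54), (np.float64(3.61), 175, 44), (np.float64(3.62), 189, 44), (np.float64(3.63), 201, 44), (np.float64(3.64), 208, 44)]
266 179
```

View pics/w8c.png

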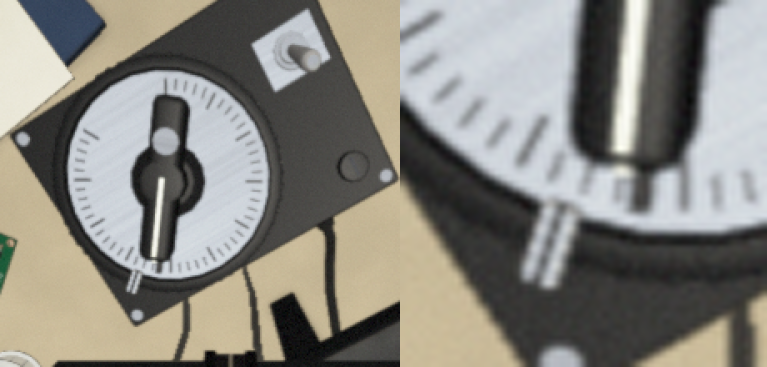

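The picture shows the toggle leaning to the back (on), and the pointer about two divisions short of the rib. The measured gap is 0.218 rad. Next I'll push about 0.15 rad.

Run:
```python
from plan import *
show(3.3,1,25,124,12)
for q in(3.3,3.38,3.44,3.48,3.52):show(q,1,25,124)
```

```text
3.3 [498.7 269.7 124. ] [ 0.299 -0.038  0.706]
3.3 [493.8 258.8 124. ] [ 0.315 -0.136  0.706]
3.38 [494.5 256.8 124. ] [ 0.305 -0.15   0.706]
3.44 [495.  255.3 124. ] [ 0.299 -0.162  0.706]
3.48 [495.2 254.2 124. ] [ 0.294 -0.17   0.707]
3.52 [495.4 253.2 124. ] [ 0.291 -0.178  0.707]
```

Call:
{"op": "servo_tool", "data": {
  "rows": [
    {"dx": 0.3, "dy": -0.03, "dz": 0.25, "roll": 0.0, "grip": -1.0},
    {"dx": 0.3, "dy": -0.03, "dz": 0.5, "roll": 0.0, "grip": -1.0},
    {"dx": 0.3, "dy": -0.03, "dz": 0.7, "roll": 0.0, "grip": -1.0},
    {"dx": 0.3, "dy": -0.03, "dz": 0.7, "roll": 0.0, "grip": -1.0},
    {"dx": 0.315, "dy": -0.1, "dz": 0.7, "roll": 0.0, "grip": -1.0},
    {"dx": 0.315, "dy": -0.136, "dz": 0.7, "roll": 0.0, "grip": -1.0},
    {"dx": 0.305, "dy": -0.15, "dz": 0.7, "roll": 0.0, "grip": -1.0},
    {"dx": 0.299, "dy": -0.162, "dz": 0.7, "roll": 0.0, "grip": -1.0},
    {"dx": 0.294, "dy": -0.17, "dz": 0.7, "roll": 0.0, "grip": -1.0},
    {"dx": 0.291, "dy": -0.178, "dz": 0.7, "roll": 0.0, "grip": -1.0},
    {"dx": 0.291, "dy": -0.178, "dz": 0.7, "roll": 0.0, "grip": -1.0}
  ]
}}

```text
time_s: 16.65
tcp_pos: [496.2, 254.3, 126.9]
eef_rot: [0.396, 3.115, 0.004]
force: [-1.0, 5.0, 0.6]
opening: 0.003
finger_force: 2.0
```

Call:
{"op": "servo_tool", "data": {
  "rows": [
    {"dx": 0.0, "dy": 0.08, "dz": 0.0, "roll": 0.0, "grip": -1.0},
    {"dx": 0.0, "dy": 0.12, "dz": -0.2, "roll": 0.0, "grip": -1.0},
    {"dx": -0.2, "dy": 0.17, "dz": -0.5, "roll": 0.0, "grip": -1.0},
    {"dx": -0.3, "dy": 0.17, "dz": -0.7, "roll": 0.0, "grip": -1.0},
    {"dx": -0.3, "dy": 0.17, "dz": -0.7, "roll": 0.0, "grip": -1.0},
    {"dx": -0.3, "dy": 0.17, "dz": -0.7, "roll": 0.0, "grip": -1.0}
  ]
}}

```text
time_s: 17.25
tcp_pos: [536.2, 264.3, 210.1]
eef_rot: [0.396, 3.114, 0.001]
force: [-0.3, 0.3, -0.2]
opening: 0.007
finger_force: 0.0
```

Run:
```python
from plan import *
c=snap('wrist','w9');print(p,s['time_s'])
gap(c)
show(3.44,1,25,124,12)
for q in(3.44,3.52,3.54,3.56,3.58,3.6):show(q,1,25,124)
```

```text
[536.1935694  264.29018288 210.13817539] 17.25
ptr 3.449999999999988 [3.42 3.48] rib 3.529999999999986 [3.48 3.58]
3.44 [501.3 265.5 124. ] [ 0.285 -0.064  0.717]
3.44 [495.  255.3 124. ] [ 0.315 -0.159  0.717]
3.52 [495.4 253.2 124. ] [ 0.307 -0.175  0.717]
3.54 [495.5 252.6 124. ] [ 0.305 -0.18   0.717]
3.56 [495.6 252.  124. ] [ 0.304 -0.184  0.717]
3.58 [495.6 251.5 124. ] [ 0.302 -0.188  0.717]
3.6 [495.7 250.9 124. ] [ 0.3   -0.193  0.717]
```

Call:
{"op": "servo_tool", "data": {
  "rows": [
    {"dx": 0.29, "dy": -0.06, "dz": 0.25, "roll": 0.0, "grip": -1.0},
    {"dx": 0.29, "dy": -0.06, "dz": 0.5, "roll": 0.0, "grip": -1.0},
    {"dx": 0.29, "dy": -0.06, "dz": 0.71, "roll": 0.0, "grip": -1.0},
    {"dx": 0.29, "dy": -0.06, "dz": 0.71, "roll": 0.0, "grip": -1.0},
    {"dx": 0.315, "dy": -0.12, "dz": 0.71, "roll": 0.0, "grip": -1.0},
    {"dx": 0.315, "dy": -0.159, "dz": 0.71, "roll": 0.0, "grip": -1.0},
    {"dx": 0.307, "dy": -0.175, "dz": 0.71, "roll": 0.0, "grip": -1.0},
    {"dx": 0.305, "dy": -0.18, "dz": 0.71, "roll": 0.0, "grip": -1.0},
    {"dx": 0.304, "dy": -0.184, "dz": 0.71, "roll": 0.0, "grip": -1.0},
    {"dx": 0.302, "dy": -0.188, "dz": 0.71, "roll": 0.0, "grip": -1.0},
    {"dx": 0.302, "dy": -0.188, "dz": 0.71, "roll": 0.0, "grip": -1.0}
  ]
}}

```text
time_s: 18.4
tcp_pos: [495.6, 252.3, 126.0]
eef_rot: [0.396, 3.114, 0.005]
force: [-0.3, 5.3, -1.0]
opening: 0.003
finger_force: 1.9
```

Call:
{"op": "servo_tool", "data": {
  "rows": [
    {"dx": 0.0, "dy": 0.08, "dz": 0.0, "roll": 0.0, "grip": -1.0},
    {"dx": 0.0, "dy": 0.12, "dz": -0.2, "roll": 0.0, "grip": -1.0},
    {"dx": -0.2, "dy": 0.17, "dz": -0.5, "roll": 0.0, "grip": -1.0},
    {"dx": -0.3, "dy": 0.17, "dz": -0.7, "roll": 0.0, "grip": -1.0},
    {"dx": -0.3, "dy": 0.17, "dz": -0.7, "roll": 0.0, "grip": -1.0},
    {"dx": -0.3, "dy": 0.17, "dz": -0.7, "roll": 0.0, "grip": -1.0}
  ]
}}

```text
time_s: 19.0
tcp_pos: [535.5, 262.3, 209.2]
eef_rot: [0.396, 3.114, 0.002]
force: [-0.2, 0.1, 0.2]
opening: 0.005
finger_force: 0.0
```

Run:
```python
from plan import *
c=snap('wrist','w10');print(p,s['time_s'])
qs,a,b=gap(c)
print([(round(float(q),2),int(x),int(y)) for q,x,y in list(zip(qs,a,b))[108:144:2]])
show(3.5,1,25,124,12)
for q in(3.5,3.56,3.58,3.6,3.62):show(q,1,25,124)
```

```text
[535.48982526 262.30483642 209.24958742] 19.0
ptr 3.549999999999986 [3.52 3.58] rib 3.532499999999986 [3.48  3.585]
[(3.44, 208, 45), (3.45, 205, 46), (3.46, 200, 52), (3.47, 189, 75), (3.48, 172, 117), (3.49, 152, 159), (3.5, 133, 185), (3.51, 118, 181), (3.52, 106, 151), (3.53, 90, 123), (3.54, 73, 131), (3.55, 67, 159), (3.56, 71, 175), (3.57, 86, 165), (3.58, 108, 125), (3.59, 130, 81), (3.6, 153, 56), (3.61, 170, 45)]
3.5 [502.3 263.5 124. ] [ 0.272 -0.061  0.71 ]
3.5 [495.3 253.7 124. ] [ 0.308 -0.154  0.709]
3.56 [495.6 252.  124. ] [ 0.302 -0.167  0.709]
3.58 [495.6 251.5 124. ] [ 0.301 -0.171  0.709]
3.6 [495.7 250.9 124. ] [ 0.299 -0.176  0.709]
3.62 [495.7 250.3 124. ] [ 0.298 -0.181  0.709]
```

The pointer reads 3.550 and the rib 3.5325, which is close. To remove the axis bias I'll fit the dial axis to the scale lines and re-measure.

```bash
cat > fit.py <<'E'
import plan
from plan import *
from scipy.optimize import minimize
def fit(n):
    c=load(n);g=cv2.GaussianBlur(cv2.cvtColor(c['frame'],cv2.COLOR_RGB2GRAY).astype(np.float32),(0,0),.7)
    def samp(x,r,q,z):
        a=2.618-np.asarray(q)+YAW+x[2]
        m=proj(c,np.c_[A[0]+x[0]+r*np.cos(a),A[1]+x[1]+r*np.sin(a),np.full(a.size,z)]).astype(np.float32)[:,None]
        return cv2.remap(g,m,None,cv2.INTER_CUBIC)[:,0]
    k=np.arange(51)*np.pi/30
    k=k[(k>.1)&(abs(k-3.4)>.35)&(abs(k-.35)>.25)]
    f=lambda x:sum((np.minimum(samp(x,r,k,86),200)-.5*np.minimum(samp(x,r,k+.0524,86),200)-.5*np.minimum(samp(x,r,k-.0524,86),200)).mean() for r in(44,45,46,47))
    best=min((minimize(f,[a,b,w],method='Nelder-Mead',options=dict(initial_simplex=np.array([[a,b,w],[a+1,b,w],[a,b+1,w],[a,b,w+.015]]))) for a in(-1.5,0,1.5) for b in(-1.5,0,1.5) for w in(-.03,0,.03)),key=lambda o:o.fun)
    x=best.x;qs=np.arange(2.85,3.75,.0025)
    out=[]
    for r in(40,42,44,46,48):
        P=samp(x,r,qs,90);i=P.argmin();w=np.clip(130-P,0,None)*(abs(qs-qs[i])<.06);out.append(round(float((w*qs).sum()/w.sum()),3))
    rib=[]
    for r in(50,52,54,56):
        P=samp(x,r,qs,92);kk=qs[P>(P.max()+45)/2];rib.append(round(float((kk[0]+kk[-1])/2),3))
    print(n,np.round(x,3),round(best.fun,1),'ptr',out,'rib',rib)
if __name__=='__main__':
    for n in('w6','w8','w9','w10'):fit(n)
E
python3 fit.py
```

```text
w6 [-1.244 -1.807 -0.   ] -122.5 ptr [3.189, 2.975, 2.973, 2.975, nan] rib [3.2, 3.491, 3.491, 3.491]
w8 [-1.218 -1.834 -0.   ] -123.3 ptr [3.468, 3.262, 3.267, 3.268, nan] rib [3.294, 3.489, 3.49, 3.49]
w9 [-1.218 -1.83  -0.   ] -120.5 ptr [3.6, 3.386, 3.402, 3.402, nan] rib [3.289, 3.489, 3.489, 3.489]
w10 [-1.236 -1.84  -0.   ] -123.9 ptr [3.687, 3.481, 3.502, 3.509, 3.504] rib [3.294, 3.489, 3.489, 3.489]fit.py:17: RuntimeWarning: invalid value encountered in scalar divide
  P=samp(x,r,qs,90);i=P.argmin();w=np.clip(130-P,0,None)*(abs(qs-qs[i])<.06);out.append(round(float((w*qs).sum()/w.sum()),3))
```

The fitted axis is consistent across all four pictures. The rib is at 3.489 and the pointer at about 3.505, so they agree to within 1°, well inside the 5 mm wide rib. The toggle is on and the arm is clear, so I'm handing in.

```bash
python3 -c "
from plant import ctrl
print(ctrl.sign_off())"
```

```text
the job is handed in; nothing more can be done
None
```

I handed the job in with the knob first pushed to the zero stop, then the toggle switched on, and the pointer on the set line; it measures about 0.015 rad (under 1°, roughly 0.8 mm) past the line's centre but still on its 5 mm rib.

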